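# Scoop the screw knobs into their box

### The arm

A 7-joint arm with a two-finger parallel gripper is mounted at the origin on a cart in front of the work surface, level with it; the furniture and walls round the work are solid. World frame = base frame: x ahead of the robot, y to its left, z up, the work surface at z = 0. Lengths are in m, angles in degrees, forces in N, time in s.
With the tool pointing down it reaches from about 0.425 to 0.875 m from the base axis. Payload 4.7 kg.
Tool frame: the origin (TCP) lies between the finger pads; the fingertips stand env.tip_reach ahead of it and the grasp point (between the pads) lies 2 mm behind it (env.tip_reach is the distance from the TCP to the fingertips, in m); z points along the fingers, y is the line along which they close (so a half turn about z gives the same grasp; the last joint's range is limited). The gripper opens to 87 mm and grips with 3 to 60 N. Pads are 19 mm wide; open, the fingers measure 117 mm over their backs; the gripper's body (75 mm by 190 mm) begins 51 mm behind the grasp point.
Start: joints at [66.068, 18.392, -4.016, 83.108, 1.295, 78.541, -3.26], TCP at [0.272, -0.59, 0.24] pointing down, gripper open.
Joint ranges: [-163.93, 163.93], [-17.29, 119.83], [-79.2, 71.16], [3.27, 140.29], [-89.18, 269.18], [5.43, 117.66], [-154.24, 154.24]. Speed limits (degrees/s): [147.25, 147.25, 180, 180, 180, 180, 180].

### API

Orientations are given as [roll, pitch, yaw] about the fixed x, y, z axes, in that order (R = Rz(yaw) Ry(pitch) Rx(roll)).
In Python, from cell import env gives the robot as it stands.
- The arm moves only by the shell command python3 steer.py 'ROWS' [FORCE]. ROWS is one flat JSON list of numbers that holds 1 to 8 rows one after another, with no inner brackets; each row has 5 numbers: dx, dy, dz in m, then a turn about the tool's z in degrees, then the finger opening in m; each row is the pose to reach, as a shift and turn from the pose commanded when the command began, along the tool's axes at that moment; what a row does not reach only later rows make up. A row lasts 1/12 s, in which the tool goes at most 0.0417 m and 7.16 degrees, less where a joint would pass 70% of its speed; a pose out of reach is approached as far as the arm can. The fingers move at their own pace and stop on an object; FORCE is the grip in N (left out, the last holds). Time passes only in rows, so rows that do not move let the fingers close. It prints the time, the measured TCP pose, the force, the opening and the grip force at its end. Input that does not fit is refused with a message, and nothing moves.
- env.get_obs(): the state, without advancing time (a new reading comes with each control period).
- env.read_camera(name): name is "scene" or "top"; returns a dict with "color" (480x640x3 uint8, blue, green, red), "fx", "fy", "cx", "cy" (pixels), "world_from_camera" (4x4, takes a point from camera to world coordinates). Camera axes: x right, y down, z forward; pixel columns grow to the right and rows downward; lengths in m; the calibration is good to about 2 mm. A picture is of the moment at which its call begins. There is no depth.
- env.sign_off(): hands the job in; it is judged then, once.
The state is a dict: "time_s": time; "qpos": joint angles; "joint_velocities": joint speeds; "effort": joint torques, N m; "tool_pos": TCP position; "tool_rot": TCP orientation; "force": force on the tool from outside, world axes, zero at the start; "wrist_torque": the same for the moment, N m; "grip_width": finger opening in m; "grasp_force": force on a finger pad.
Only numpy, scipy, OpenCV 4.12 (cv2) and the standard library are available. Lean on these libraries where they do the work, as an engineer would, in place of code of your own. Each camera call takes 0.05 s, during which the arm holds its last target. There are 200 camera calls.

### The job

Use the hand scoop to gather the four black screw knobs from the green sorting tray and tip them all into the blue box; do not touch the knobs with the gripper. Then lay the scoop back flat on the cork mat the way it lay, lengthwise and with its pan up, and shut the box's lid. Leave the other things on the table where they are.

Things in the scene. Friction and masses are not known exactly. Their poses are not given: they have to be found in the camera images.
- scoop: Aluminium hand scoop, loose, about 250 g, lying flat on the mat at the start. 200 mm long along its x: open nose at x = +100, rear end of the handle at x = -100 mm. Origin under the middle of that length, at the underside of the flat pan; z up. Back wall of the pan at x = -15 mm, 56 mm high.
- scoop_nose (a point): Middle of the scoop's front lip at its underside: x = +100 mm in the scoop's frame. The pan floor is 2.5 mm thick, 108 mm wide outside, 103 inside. The side walls are 40 mm high from the back wall to x = +45 mm, then slope down towards the nose to about 10 mm.
- scoop_grip (a point): Middle of the scoop's handle, where it is best gripped: x = -55, y = 0, z = +45 mm in the scoop's frame. The wooden handle is straight and level (along the scoop's x, from x = -16 to -100 mm), 24 mm wide across y and 22 mm tall; gripped across y, any forward or backward tilt of the gripper will do.
- mat: Cork mat fixed on the table, 240 mm (its x) by 150 mm, 5 mm thick; the scoop lies along its length. Origin at the centre of its underside. Its x axis points roughly away from the robot.
- tray: Green sheet-metal sorting tray, fixed on the table, open at the front (-x, towards the robot) and above. Floor 3 mm thick; 140 mm wide inside (y); side and back walls 38 mm high. Origin at table height on the centre line: the front edge of the floor is at x = -60 mm, the inner face of the back wall at x = +121 mm. The back wall serves as a stop for scooping.
- box: Blue open-topped box, fixed on the table, 140 mm deep (x) by 160 mm wide (y) by 75 mm high outside, walls 4 mm. Origin at the centre of its underside; its front faces -x, towards the robot. Its lid is hinged along the top of the far (+x) wall.
- lid (a joint): Hinge of the box's lid (rad): 0 = shut, pi/2 = upright, about 1.6 to 1.85 at the start (standing open, leaning slightly back), 1.9 at most. The hinge is stiff: the lid stays wherever it is left and has to be pushed all the way down until it rests on the box (a few newtons at its free edge).
- lid_edge (a point): Middle of the lid's free edge, on the outer face. The lid is a plain flat plate 6 mm thick and as large as the box (140 by 160 mm), with no handle; open, it stands with this edge 140 mm above the box's rim and its outer face away from the robot.
- knob0: One of four identical black knurled screw knobs, 36 mm in diameter, 29 mm tall, about 30 g, smooth hard plastic that slides well on the tray and the scoop (friction about 0.25), standing at the start on its narrower rounded underside; origin at its centre in the sorting tray, in the 85 mm before its back wall.
- knob1: One of four identical black knurled screw knobs, 36 mm in diameter, 29 mm tall, about 30 g, smooth hard plastic that slides well on the tray and the scoop (friction about 0.25), standing at the start on its narrower rounded underside; origin at its centre in the sorting tray, in the 85 mm before its back wall.
- knob2: One of four identical black knurled screw knobs, 36 mm in diameter, 29 mm tall, about 30 g, smooth hard plastic that slides well on the tray and the scoop (friction about 0.25), standing at the start on its narrower rounded underside; origin at its centre in the sorting tray, in the 85 mm before its back wall.
- knob3: One of four identical black knurled screw knobs, 36 mm in diameter, 29 mm tall, about 30 g, smooth hard plastic that slides well on the tray and the scoop (friction about 0.25), standing at the start on its narrower rounded underside; origin at its centre in the sorting tray, in the 85 mm before its back wall.
- jar: Bystander: blue-green jar with an orange cap, 54 mm in diameter, 70 mm tall, at the back of the table. Origin at the centre of its underside.
- bottle: Bystander: small brown bottle with a white cap, 46 mm in diameter, 90 mm tall, at the back of the table. Origin at the centre of its underside.
- sander: Bystander: wooden sanding block 52x94x34 mm at the left front of the table. Origin at the centre of its underside.

How it is judged:
By the outcome, as a careful person would: the job done as asked, in the order asked, and still so for the second after the job is handed in, with the robot touching nothing.
It also fails if it takes over 72 s, if anything falls off the work surface, if the arm or the gripper's body presses on something with over 40 N, if the wrist force passes 120 N, or if a joint passes its speed limit or range.

## Working session

There is one attempt and no reset: what is moved stays moved. The work goes in short steps, Python scripts to look and compute and a shell command to move; the robot and the scene stay as the last step left them, time stands still between calls to the robot, and variables do not carry over. Pictures are saved under pics/ and viewed, at most 10 in all, crops included, and the job is handed in when it is done.

```bash
ls; mkdir -p pics
python3 - <<'E'
from cell import env
import cv2
o=env.get_obs();print(o, env.tip_reach)
for n in("scene","top"):
    c=env.read_camera(n);cv2.imwrite(f"pics/{n}0.png",c["color"]);print(n,c["fx"],c["fy"],c["cx"],c["cy"],c["world_from_camera"])
E
```

```text
cell.py
pics
steer.py
{'time_s': 0.0, 'qpos': array([66.06848441, 18.43941552, -4.01573648, 83.17437468,  1.29478332,
       78.54053267, -3.25778436]), 'joint_velocities': array([ 0.07312016, -0.01749088,  0.02939561,  0.06324852, -0.06279567,
       -0.09538391,  0.05429881]), 'effort': array([-8.66016489e-04, -4.91292465e+01, -4.04656129e-01, -3.12525666e+01,
       -6.40279963e-02,  4.37662541e-02,  1.93483384e-04]), 'tool_pos': array([ 0.27176177, -0.58989344,  0.23846209]), 'tool_rot': array([-1.79890908e+02,  5.43520922e-03,  2.47436257e+01]), 'force': array([ 0.78518961, -0.21598115,  0.32660982]), 'wrist_torque': array([-0.03314476, -0.00510657,  0.01489151]), 'grasp_force': 0.0, 'grip_width': 0.08711362329585708} 0.017
scene 485.6903034846004 485.6903034846004 311.2460320999676 242.195293932985 [[-0.88649984 -0.27719191  0.37051678  0.12692352]
 [-0.46208779  0.48817521 -0.74037817  0.99542395]
 [ 0.02434973 -0.82755641 -0.56085424  0.78021791]
 [ 0.          0.          0.          1.        ]]
top 501.48077325423884 501.48077325423884 326.3649076067404 240.79787678935512 [[-3.69685406e-03 -9.84605692e-01  1.74751152e-01  3.37038511e-01]
 [-9.99993050e-01  3.55547798e-03 -1.12207848e-03  8.67451321e-02]
 [ 4.83480979e-04 -1.74754086e-01 -9.84611992e-01  1.31845951e+00]
 [ 0.00000000e+00  0.00000000e+00  0.00000000e+00  1.00000000e+00]]
```
View pics/top0.png

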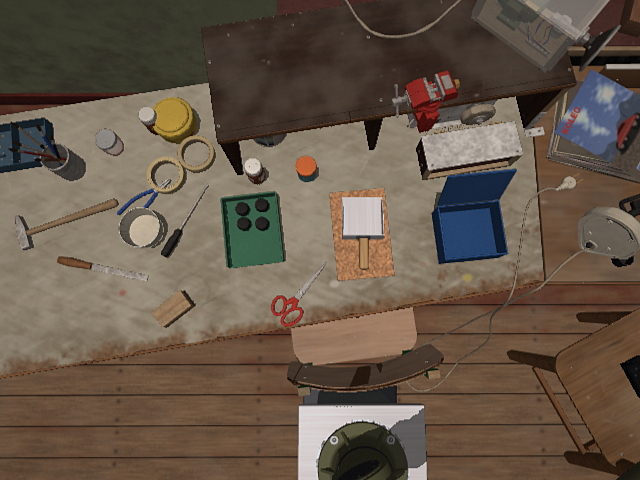

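View pics/scene0.png

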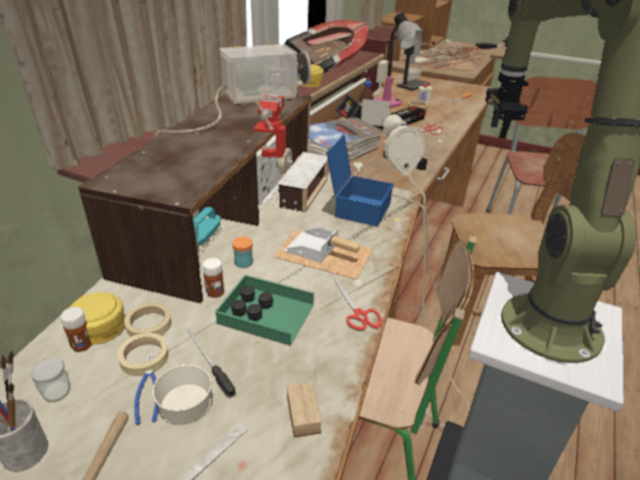

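The top view shows four knobs in the tray around px (252,215), the scoop on the mat with its pan at (362,217) and handle at (364,252), and the box at (470,232). The scene view shows the lid standing open and a hutch behind the bench. Next I'll measure these.

Create h.py:
```python
from cell import env
import numpy as np, cv2
def cam(n="top"): return env.read_camera(n)
def ray(c,u,v,z=0.0):
    T=c["world_from_camera"];d=T[:3,:3]@[(u-c["cx"])/c["fx"],(v-c["cy"])/c["fy"],1];p=T[:3,3]
    return p+d*(z-p[2])/d[2]
def pix(c,P):
    T=c["world_from_camera"];q=T[:3,:3].T@(np.asarray(P)-T[:3,3]);return [c["fx"]*q[0]/q[2]+c["cx"],c["fy"]*q[1]/q[2]+c["cy"]]
def crop(c,u0,v0,u1,v1,s,name):
    cv2.imwrite(name,cv2.resize(c["color"][v0:v1,u0:u1],None,fx=s,fy=s,interpolation=cv2.INTER_CUBIC))
```

Run:
```python
from h import *
c=cam();hsv=cv2.cvtColor(c["color"],cv2.COLOR_BGR2HSV)
def seg(lo,hi,box):
    m=cv2.inRange(hsv,np.array(lo),np.array(hi));k=np.zeros_like(m);k[box[1]:box[3],box[0]:box[2]]=255;m&=k
    n,l,s,ce=cv2.connectedComponentsWithStats(m);return m,l,s,ce
for name,lo,hi,b,z in(("mat",(5,90,90),(22,255,255),(325,180,400,285),.005),("tray",(50,80,20),(85,255,255),(215,180,290,275),.0),("box",(100,120,20),(125,255,255),(425,160,525,270),.075)):
    m,l,s,ce=seg(lo,hi,b);i=1+np.argmax(s[1:,4])
    pts=np.argwhere(m>0)[:,::-1].astype(np.float32) if name=="mat" else np.argwhere(l==i)[:,::-1].astype(np.float32)
    r=cv2.minAreaRect(pts);bp=cv2.boxPoints(r);W=np.array([ray(c,*p,z)[:2] for p in bp])
    print(name,bp.round(1).tolist(),W.round(3).tolist(),W.mean(0).round(3),np.linalg.norm(np.diff(W,axis=0),axis=1).round(3))
m,l,s,ce=seg((0,0,0),(180,255,40),(228,195,275,232))
for i in range(1,len(s)):
    if s[i,4]>40: print("knob",ce[i],s[i],ray(c,*ce[i],.022))
crop(c,215,165,375,285,5,"pics/a.png");crop(c,325,165,525,285,4,"pics/b.png")
```

```text
mat [[328.79998779296875, 192.5], [385.29998779296875, 187.10000610351562], [393.70001220703125, 275.5], [337.20001220703125, 280.79998779296875]] [[0.703, 0.078], [0.717, -0.075], [0.477, -0.091], [0.463, 0.057]] [ 0.59  -0.008] [0.154 0.241 0.149]
tray [[218.89999389648438, 197.39999389648438], [275.79998779296875, 191.10000610351562], [283.5, 261.79998779296875], [226.6999969482422, 268.0]] [[0.692, 0.376], [0.709, 0.222], [0.515, 0.199], [0.499, 0.349]] [0.604 0.287] [0.155 0.195 0.151]
box [[428.29998779296875, 176.60000610351562], [515.9000244140625, 168.8000030517578], [523.5999755859375, 255.60000610351562], [436.0, 263.3999938964844]] [[0.725, -0.178], [0.745, -0.405], [0.518, -0.409], [0.5, -0.188]] [ 0.622 -0.295] [0.228 0.227 0.221]
knob [248.85106383 197.13829787] [228 195  46   6  94] [0.68612789 0.29153303 0.022     ]
knob [261.71538462 204.75384615] [255 198  14  14 130] [0.66511168 0.25683714 0.022     ]
knob [242.44274809 208.72519084] [236 203  14  13 131] [0.65444432 0.30780951 0.022     ]
knob [244.02325581 223.57364341] [237 217  14  14 129] [0.61413204 0.30260557 0.022     ]
knob [262.26612903 223.36290323] [255 217  14  14 124] [0.61452781 0.25442994 0.022     ]
```

View pics/a.png

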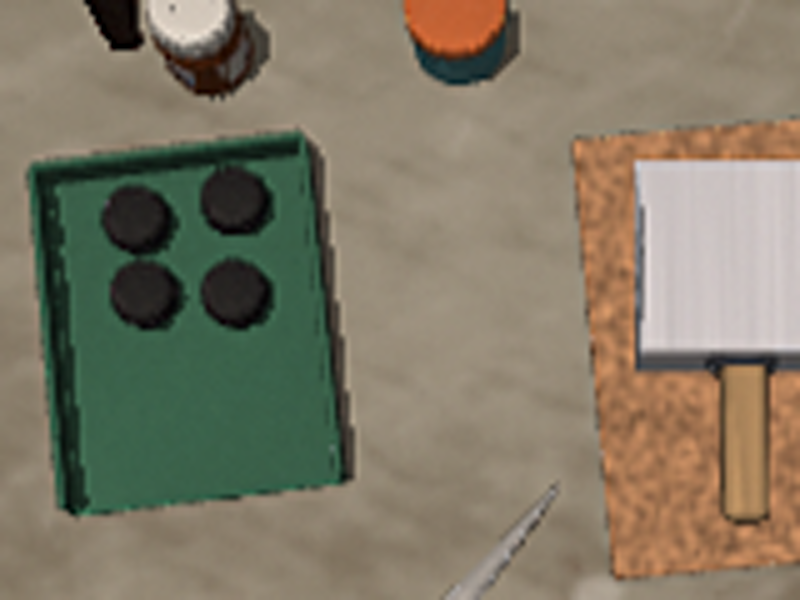

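View pics/b.png

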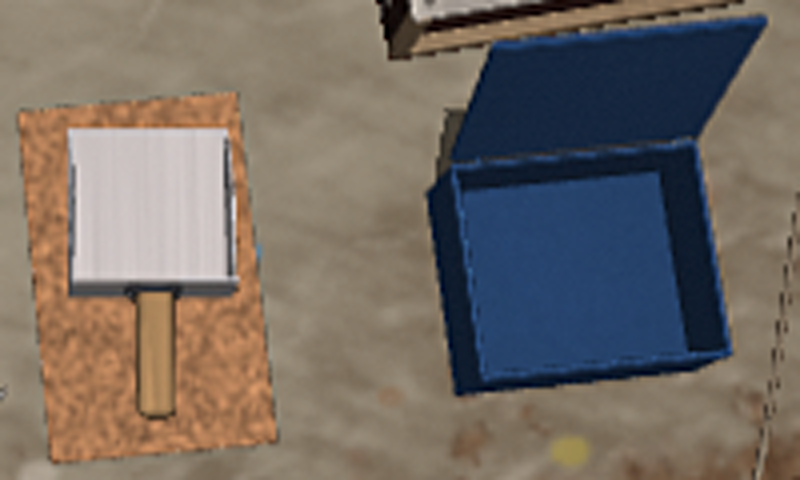

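The crops show the rims, the handle from (364,238) to (364,269), and the knobs. I'll turn these into poses and check them against the given sizes.

Run:
```python
from h import *
c=cam()
A=lambda x,y,z:ray(c,215+x/5,165+y/5,z)[:2]
B=lambda x,y,z:ray(c,325+x/4,165+y/4,z)[:2]
def fit(model,obs):
    m=np.array(model);o=np.array(obs);mc=m.mean(0);oc=o.mean(0);H=(m-mc).T@(o-oc)
    a=np.arctan2(H[0,1]-H[1,0],H[0,0]+H[1,1]);R=np.array([[np.cos(a),-np.sin(a)],[np.sin(a),np.cos(a)]]);t=oc-R@mc
    return t.round(4),np.degrees(a).round(2),((m@R.T+t-o)*1000).round(1).tolist()
print("tray",fit([(-.06,.072),(-.06,-.072),(.123,.072),(.123,-.072)],[A(75,515,.003),A(347,480,.003),A(30,165,.038),A(302,132,.038)]))
print("box",fit([(.07,.08),(.07,-.08),(-.07,-.08),(-.07,.08)],[B(452,163,.075),B(697,140,.075),B(730,352,.075),B(482,380,.075)]))
print("mat",fit([(.12,.075),(.12,-.075),(-.12,-.075),(-.12,.075)],[B(20,110,.005),B(237,93,.005),B(278,440,.005),B(52,462,.005)]))
print("scoop",fit([(.1,.053),(.1,-.053),(-.1,.0)],[B(68,129,.015),B(230,128,.015),B(157,415,.053)]))
print("handle",B(155,292,.061),B(157,415,.061))
print("lid",B(492,45,.21),B(765,18,.21))
print("knobs",[A(*p,.027).round(3) for p in((139,218),(147,293),(237,201),(237,293))])
```

```text
tray (array([0.5668, 0.2755]), np.float64(7.12), [[-0.2, -0.2], [-0.5, 0.2], [0.2, -0.0], [0.6, 0.0]])
box (array([ 0.5856, -0.2845]), np.float64(5.49), [[0.1, 1.5], [0.9, -0.5], [-1.4, -2.0], [0.4, 1.0]])
mat (array([ 0.5899, -0.0089]), np.float64(4.93), [[0.1, 1.2], [1.7, -1.1], [-1.4, -0.5], [-0.4, 0.4]])
scoop (array([ 0.5877, -0.011 ]), np.float64(-0.17), [[1.1, -1.2], [0.5, 1.4], [-1.5, -0.2]])
handle [ 0.56711515 -0.01001984] [ 0.48827868 -0.00996225]
lid [ 0.68338849 -0.19455188] [ 0.69898913 -0.35252683]
knobs [array([0.654, 0.306]), array([0.613, 0.301]), array([0.663, 0.254]), array([0.613, 0.253])]
```

```bash
cat > d.py <<'E'
import sys
from h import *
from scipy.spatial.transform import Rotation as R
# usage: d.py x y z yaw -> delta in tool axes
x,y,z,yaw=map(float,sys.argv[1:5]);o=env.get_obs()
r=R.from_euler("xyz",o["tool_rot"],degrees=True)
print("delta",r.inv().apply(np.array([x,y,z])-o["tool_pos"]).round(4),"turn",round((o["tool_rot"][2]-yaw+180)%360-180,2),"|",o["tool_pos"].round(4),o["tool_rot"].round(2),o["force"].round(1),round(o["time_s"],2))
E
python3 d.py 0.533 -0.0105 0.15 0
```

```text
delta [ 0.4797 -0.417   0.0893] turn 24.74 | [ 0.2719 -0.5901  0.2389] [-179.94    0.     24.74] [0.2 0.1 0.2] 0.2
```

```bash
python3 steer.py '[0.24, -0.21, 0.045, 12.4, 0.087, 0.24, -0.21, 0.045, 12.4, 0.087, 0.24, -0.21, 0.045, 12.4, 0.087, 0.24, -0.21, 0.045, 12.4, 0.087, 0.24, -0.21, 0.045, 12.4, 0.087, 0.24, -0.21, 0.045, 12.4, 0.087, 0.24, -0.21, 0.045, 12.4, 0.087, 0.24, -0.21, 0.045, 12.4, 0.087]' 60;  python3 d.py 0.533 -0.0105 0.15 0
```

```text
time_s: 0.87
tool_pos: [0.4033, -0.2952, 0.1941]
tool_rot: [-179.9, -0.0, 12.5]
force: [0.2, 0.2, 0.3]
grip_width: 0.0869
grasp_force: 0.0
delta [ 0.1884 -0.2497  0.0444] turn 12.52 | [ 0.4033 -0.2952  0.1941] [-1.7995e+02 -1.0000e-02  1.2520e+01] [0.2 0.2 0.3] 0.87
```

```bash
python3 steer.py '[0.188, -0.25, 0.044, 12.4, 0.087, 0.188, -0.25, 0.044, 12.4, 0.087, 0.188, -0.25, 0.044, 12.4, 0.087, 0.188, -0.25, 0.044, 12.4, 0.087, 0.188, -0.25, 0.044, 12.4, 0.087, 0.188, -0.25, 0.044, 12.4, 0.087, 0.188, -0.25, 0.044, 12.4, 0.087, 0.188, -0.25, 0.044, 12.4, 0.087]' 60;  python3 steer.py '[0, 0, 0, 0, 0.087, 0, 0, 0, 0, 0.087]'; python3 d.py 0.533 -0.0105 0.048 0
```

```text
time_s: 1.53
tool_pos: [0.533, -0.0106, 0.1503]
tool_rot: [-179.9, -0.0, 0.1]
force: [-0.1, 0.2, -0.3]
grip_width: 0.087
grasp_force: 0.0
time_s: 1.7
tool_pos: [0.5323, -0.0124, 0.1501]
tool_rot: [-180.0, 0.1, 0.2]
force: [0.3, -0.7, -0.2]
grip_width: 0.0871
grasp_force: 0.0
delta [ 0.0008 -0.0019  0.1021] turn 0.21 | [ 0.5323 -0.0124  0.1501] [-1.7996e+02  5.0000e-02  2.1000e-01] [ 0.3 -0.7 -0.2] 1.7
```

```bash
python3 steer.py '[0, 0, 0.04, 0, 0.087, 0, 0, 0.08, 0, 0.087, 0, 0, 0.102, 0, 0.087, 0, 0, 0.102, 0, 0.087, 0, 0, 0.102, 0, 0, 0, 0, 0.102, 0, 0, 0, 0, 0.102, 0, 0, 0, 0, 0.102, 0, 0]' 60; python3 steer.py '[0, 0, 0, 0, 0, 0, 0, 0, 0, 0, 0, 0, 0, 0, 0]';  python3 steer.py '[0, 0, -0.03, 0, 0, 0, 0, -0.06, 0, 0, 0, 0, -0.1, 0, 0, 0, 0, -0.1, 0, 0]'
python3 - <<'E'
from h import *
c=cam("scene");crop(c,240,130,440,290,4,"pics/lift.png")
E
```

```text
time_s: 2.37
tool_pos: [0.5339, -0.0152, 0.0506]
tool_rot: [179.9, -0.2, -0.1]
force: [-0.7, 0.1, 0.9]
grip_width: 0.068
grasp_force: 0.0
time_s: 2.62
tool_pos: [0.5326, -0.0148, 0.0491]
tool_rot: [180.0, -0.1, -0.1]
force: [0.1, -0.7, -0.6]
grip_width: 0.0486
grasp_force: 0.0
time_s: 2.95
tool_pos: [0.537, -0.0144, 0.1561]
tool_rot: [179.9, -0.7, -0.0]
force: [2.0, -0.5, 0.0]
grip_width: 0.0215
grasp_force: 0.0
```

View pics/lift.png

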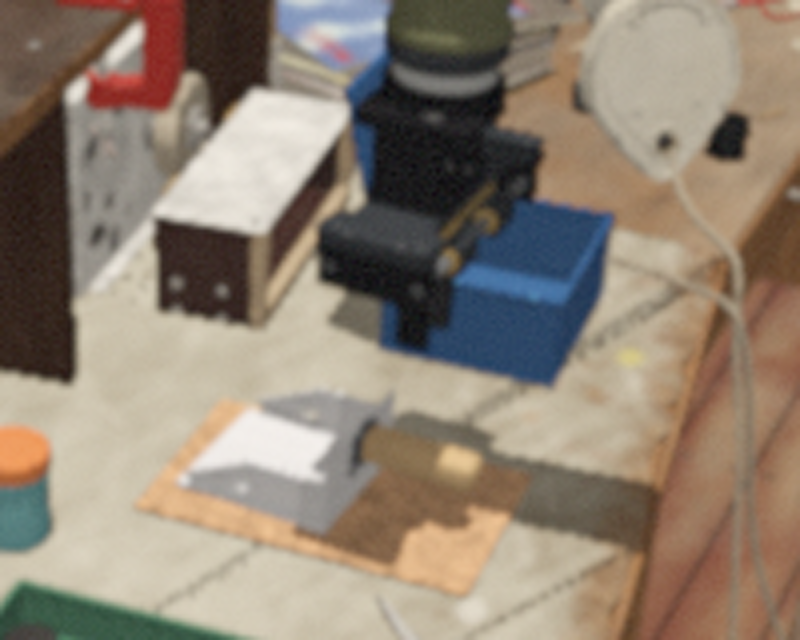

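The picture shows the scoop still lying on the mat: the slow fingers hadn't closed in time. I'll go down again and wait for them.

```bash
python3 steer.py '[0, 0, 0, 0, 0.06, 0, 0, 0, 0, 0.06, 0, 0, 0, 0, 0.06, 0, 0, 0, 0, 0.06, 0, 0, 0, 0, 0.06, 0, 0, 0, 0, 0.06, 0, 0, 0, 0, 0.06]'; python3 d.py 0.533 -0.0105 0.048 0
```

```text
time_s: 3.58
tool_pos: [0.5321, -0.0147, 0.1481]
tool_rot: [-180.0, 0.0, -0.1]
force: [0.3, 0.2, 0.3]
grip_width: 0.0555
grasp_force: 0.0
delta [ 0.0009 -0.0042  0.1001] turn -0.05 | [ 0.5321 -0.0147  0.1481] [-1.7999e+02  4.0000e-02 -5.0000e-02] [0.3 0.2 0.3] 3.58
```

```bash
python3 steer.py '[0.001, -0.004, 0.04, 0, 0.06, 0.001, -0.004, 0.08, 0, 0.06, 0.001, -0.004, 0.1, 0, 0.06, 0.001, -0.004, 0.1, 0, 0.06, 0.001, -0.004, 0.1, 0, 0, 0.001, -0.004, 0.1, 0, 0, 0.001, -0.004, 0.1, 0, 0, 0.001, -0.004, 0.1, 0, 0]' 60; python3 steer.py '[0, 0, 0, 0, 0, 0, 0, 0, 0, 0, 0, 0, 0, 0, 0, 0, 0, 0, 0, 0]'
```

```text
time_s: 4.25
tool_pos: [0.5349, -0.0109, 0.0505]
tool_rot: [180.0, -0.2, -0.1]
force: [-0.2, -0.2, -0.4]
grip_width: 0.0409
grasp_force: 0.0
time_s: 4.58
tool_pos: [0.5337, -0.0107, 0.0492]
tool_rot: [180.0, -0.1, -0.1]
force: [-1.4, 0.6, 3.8]
grip_width: 0.0232
grasp_force: 59.7
```

```bash
python3 steer.py '[0, 0, -0.02, 0, 0, 0, 0, -0.04, 0, 0, 0, 0, -0.06, 0, 0, 0, 0, -0.08, 0, 0, 0, 0, -0.1, 0, 0, 0, 0, -0.1, 0, 0, 0, 0, -0.1, 0, 0]'
python3 - <<'E'
from h import *
a=np.radians(7.12);Rm=np.array([[np.cos(a),-np.sin(a)],[np.sin(a),np.cos(a)]]);t=np.array([.5668,.2755])
K=(np.array([(.654,.306),(.613,.301),(.663,.254),(.613,.253)])-t)@Rm
print(K.round(4));yc=(K[:,1].min()+K[:,1].max())/2
for xn in(-.02,.0,.117):print(xn,yc.round(4),(Rm@[xn-.154,yc]+t).round(4))
c=cam("scene");crop(c,240,130,440,290,4,"pics/lift2.png")
E
python3 d.py 0.45 0.25 0.15 7.1
```

```text
time_s: 5.17
tool_pos: [0.5335, -0.011, 0.1485]
tool_rot: [180.0, -0.0, -0.1]
force: [0.1, -0.2, -3.0]
grip_width: 0.0237
grasp_force: 59.7
[[ 0.0903  0.0195]
 [ 0.049   0.0196]
 [ 0.0928 -0.0333]
 [ 0.0431 -0.0281]]
-0.02 -0.0068 [0.395  0.2471]
0.0 -0.0068 [0.4148 0.2496]
0.117 -0.0068 [0.5309 0.2641]
delta [-0.0828 -0.2609 -0.0026] turn -7.17 | [ 0.5325 -0.011   0.1473] [ 1.7998e+02  1.0000e-01 -7.0000e-02] [-0.4 -0.1 -3.4] 5.22
```

View pics/lift2.png

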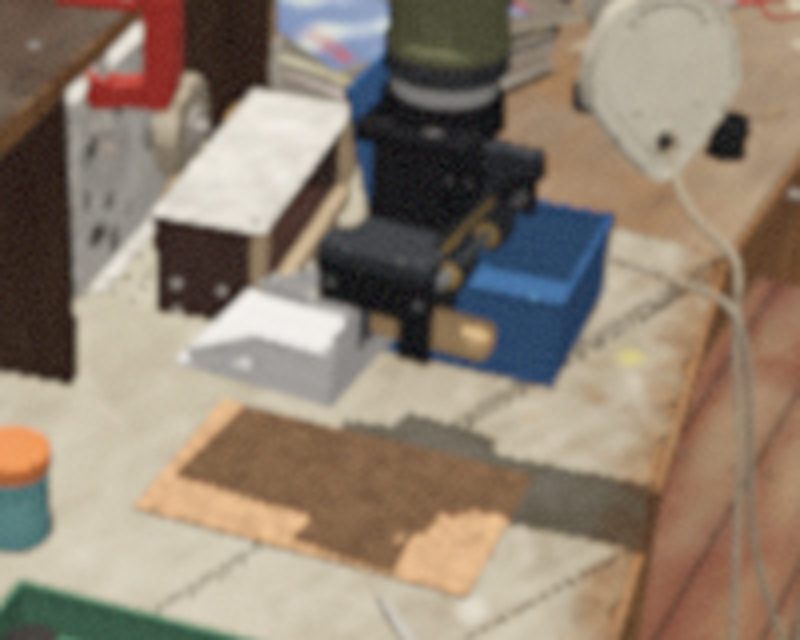

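Scoop held level (nose at px ≈(285,218), handle in the fingers). I'll carry it to the tray front.

```bash
python3 steer.py '[-0.02, -0.04, 0, -1, 0, -0.04, -0.08, 0, -2, 0, -0.06, -0.12, 0, -3, 0, -0.08, -0.16, 0, -4, 0, -0.095, -0.195, 0, -5, 0, -0.11, -0.225, 0, -6, 0, -0.128, -0.259, 0, -7.2, 0, -0.128, -0.259, 0, -7.2, 0]'; python3 steer.py '[0, 0, 0, 0, 0, 0, 0, 0, 0, 0]'; python3 d.py 0.405 0.248 0.049 7.1
```

```text
time_s: 5.88
tool_pos: [0.3994, 0.2561, 0.1472]
tool_rot: [-179.8, 0.2, 7.9]
force: [0.1, 0.5, -2.6]
grip_width: 0.0235
grasp_force: 59.7
time_s: 6.05
tool_pos: [0.4048, 0.2474, 0.147]
tool_rot: [179.9, 0.2, 7.2]
force: [0.5, -1.2, -2.2]
grip_width: 0.0236
grasp_force: 59.7
delta [ 0.0006 -0.0007  0.098 ] turn 0.06 | [0.4048 0.2474 0.147 ] [1.7993e+02 1.6000e-01 7.1600e+00] [ 0.5 -1.2 -2.2] 6.05
```

```bash
python3 steer.py '[0, 0, 0.03, 0, 0, 0, 0, 0.06, 0, 0, 0, 0, 0.09, 0, 0, 0, 0, 0.097, 0, 0, 0, 0, 0.097, 0, 0, 0, 0, 0.097, 0, 0]'; python3 d.py 0.405 0.248 0.0475 7.1;  python3 - <<'E'
from h import *
c=cam("scene");crop(c,190,170,390,320,4,"pics/tray1.png")
E
```

```text
time_s: 6.55
tool_pos: [0.4062, 0.2478, 0.0518]
tool_rot: [-180.0, 0.0, 7.1]
force: [0.1, 0.9, -1.5]
grip_width: 0.0233
grasp_force: 59.7
delta [-0.0011 -0.0003  0.0043] turn -0.05 | [0.4062 0.2478 0.0518] [-1.7999e+02  3.0000e-02  7.0500e+00] [ 0.1  0.9 -1.5] 6.55
```

View pics/tray1.png

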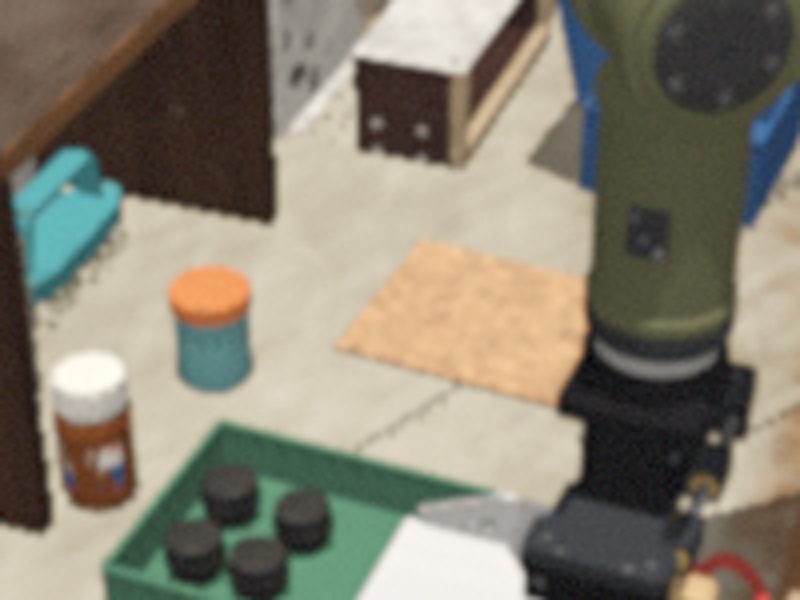

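The nose (px ≈(285,315)) is inside the tray in front of the four knobs (px ≈(238–265,293–312)). I'll lower gently to touch the floor.

```bash
python3 steer.py '[0, 0, 0, 0, 0, 0, 0, 0, 0, 0]'; python3 steer.py '[0, 0, 0.001, 0, 0, 0, 0, 0.002, 0, 0, 0, 0, 0.002, 0, 0]';python3 steer.py '[0, 0, 0.001, 0, 0, 0, 0, 0.001, 0, 0, 0, 0, 0.001, 0, 0]'
```

```text
time_s: 6.77
tool_pos: [0.4068, 0.2487, 0.0529]
tool_rot: [-180.0, -0.2, 7.1]
force: [0.3, -0.1, -2.5]
grip_width: 0.0232
grasp_force: 59.7
time_s: 7.02
tool_pos: [0.4057, 0.2483, 0.0497]
tool_rot: [180.0, -0.0, 7.1]
force: [0.3, -0.6, -2.5]
grip_width: 0.0233
grasp_force: 59.7
time_s: 7.27
tool_pos: [0.4055, 0.2483, 0.0484]
tool_rot: [180.0, 0.0, 7.1]
force: [-0.2, -0.1, -2.6]
grip_width: 0.0238
grasp_force: 59.7
```

```bash
python3 steer.py '[0, 0, 0.001, 0, 0, 0, 0, 0.001, 0, 0, 0, 0, 0.001, 0, 0]';python3 steer.py '[0, 0, 0.001, 0, 0, 0, 0, 0.001, 0, 0, 0, 0, 0.001, 0, 0]'
```

```text
time_s: 7.52
tool_pos: [0.4057, 0.2484, 0.0475]
tool_rot: [-180.0, -0.0, 7.1]
force: [0.4, -0.6, -2.1]
grip_width: 0.0234
grasp_force: 59.7
time_s: 7.77
tool_pos: [0.4058, 0.2485, 0.0466]
tool_rot: [-180.0, -0.0, 7.1]
force: [0.4, -0.5, -1.2]
grip_width: 0.0235
grasp_force: 59.7
```

```bash
python3 steer.py '[0, 0, 0.001, 0, 0, 0, 0, 0.001, 0, 0]'; python3 steer.py '[0.01, 0, 0, 0, 0, 0.02, 0, 0, 0, 0, 0.03, 0, 0, 0, 0, 0.04, 0, 0, 0, 0, 0.05, 0, 0, 0, 0, 0.06, 0, 0, 0, 0, 0.07, 0, 0, 0, 0, 0.08, 0, 0, 0, 0]';python3 d.py 0.5309 0.2641 0.0465 7.1
python3 - <<'E'
from h import *
c=cam("scene");crop(c,190,230,330,350,5,"pics/tray2.png")
E
```

```text
time_s: 7.93
tool_pos: [0.4059, 0.2486, 0.0458]
tool_rot: [-180.0, -0.0, 7.1]
force: [-0.8, -0.9, 2.4]
grip_width: 0.0235
grasp_force: 59.7
time_s: 8.6
tool_pos: [0.4869, 0.2594, 0.0469]
tool_rot: [-179.9, -0.1, 7.1]
force: [-4.1, 0.3, 11.7]
grip_width: 0.0235
grasp_force: 59.8
delta [0.0442 0.0008 0.0005] turn 0.03 | [0.4869 0.2594 0.0469] [-1.7995e+02 -8.0000e-02  7.1300e+00] [-4.1  0.3 11.7] 8.6
```

View pics/tray2.png

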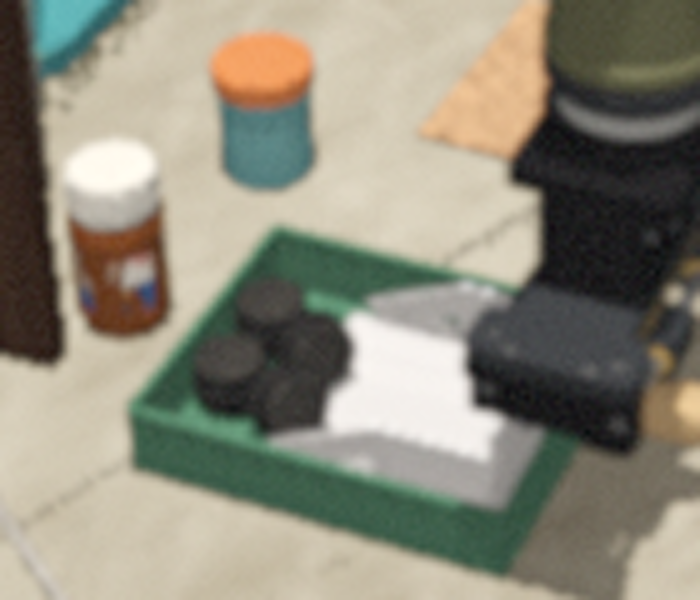

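Front two knobs (px ≈(248,305)) are riding on the lip; the rear two (px ≈(240,298)) are against the wall. Push on to the stop.

```bash
python3 steer.py '[0.008, 0, 0, 0, 0, 0.016, 0, 0, 0, 0, 0.024, 0, 0, 0, 0, 0.032, 0, 0, 0, 0, 0.038, 0, 0, 0, 0, 0.042, 0, 0, 0, 0, 0.042, 0, 0, 0, 0, 0.042, 0, 0, 0, 0]';python3 d.py 0.5319 0.2641 0.0465 7.1
python3 - <<'E'
from h import *
c=cam("scene");crop(c,190,230,330,350,5,"pics/tray3.png")
E
```

```text
time_s: 9.32
tool_pos: [0.5294, 0.2646, 0.0469]
tool_rot: [-179.9, -0.2, 7.1]
force: [-1.2, 0.5, 8.7]
grip_width: 0.0233
grasp_force: 59.7
delta [0.0024 0.0008 0.0004] turn 0.0 | [0.5294 0.2646 0.0469] [-179.91   -0.2     7.1 ] [-1.2  0.5  8.7] 9.32
```

View pics/tray3.png

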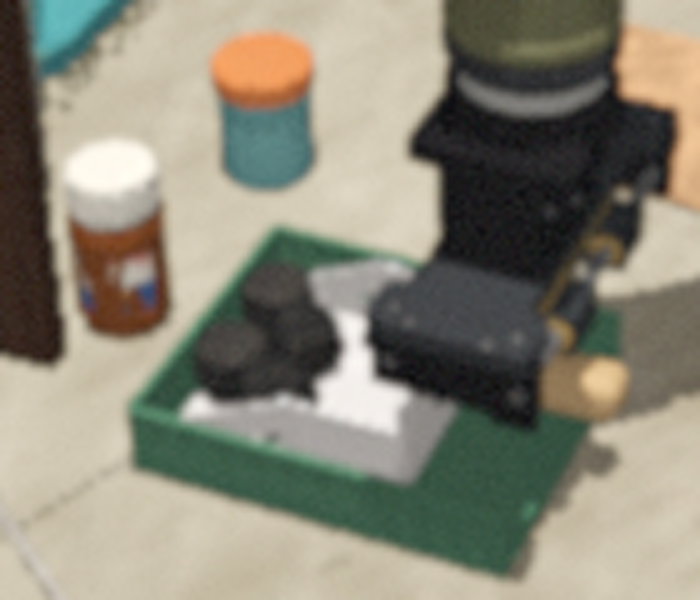

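All four knobs (px ≈(235–255,288–307)) appear to be on the pan by the nose. I'll close the last millimetres to the wall, lift gently, and check by segmentation.

```bash
python3 steer.py '[0.002, 0, 0, 0, 0, 0.004, 0, 0, 0, 0, 0.006, 0, 0, 0, 0, 0.006, 0, 0, 0, 0]'; python3 d.py 0.5319 0.2641 0.0465 7.1
python3 steer.py '[0, 0, -0.002, 0, 0, 0, 0, -0.005, 0, 0, 0, 0, -0.01, 0, 0, 0, 0, -0.016, 0, 0, 0, 0, -0.023, 0, 0, 0, 0, -0.03, 0, 0, 0, 0, -0.036, 0, 0, 0, 0, -0.04, 0, 0]'
python3 - <<'E'
from h import *
for n,b in(("top",(215,180,300,280)),("scene",(190,230,330,350))):
    c=cam(n);g=c["color"];m=(g.max(2)<62).astype(np.uint8);k=np.zeros_like(m);k[b[1]:b[3],b[0]:b[2]]=1;m&=k
    _,_,s,ce=cv2.connectedComponentsWithStats(m)
    print(n,[(s[i,4],ce[i].round(0).tolist(),s[i,:4].tolist()) for i in range(1,len(s)) if s[i,4]>25])
    if n=="top":print("nose expected",pix(c,[.5319+.153,.2641+.0192,.046]), "tray back wall",pix(c,[.5668+.12,.2755+.015,.038]))
    crop(c,*b,5,f"pics/chk_{n}.png")
E
```

```text
time_s: 9.7
tool_pos: [0.5323, 0.2652, 0.047]
tool_rot: [-180.0, 0.1, 7.1]
force: [-9.2, -2.6, 16.5]
grip_width: 0.0235
grasp_force: 59.7
delta [-0.0005  0.0011  0.0005] turn 0.01 | [0.5323 0.2652 0.047 ] [-1.80e+02  1.50e-01  7.11e+00] [-9.2 -2.6 16.5] 9.7
time_s: 10.37
tool_pos: [0.5326, 0.2644, 0.0865]
tool_rot: [-180.0, -0.0, 7.1]
force: [0.2, 0.0, -4.2]
grip_width: 0.023
grasp_force: 59.8
top [(np.int32(35), [257.0, 181.0], [250, 180, 15, 4]), (np.int32(37), [230.0, 199.0], [223, 187, 15, 23]), (np.int32(343), [255.0, 201.0], [232, 189, 37, 27]), (np.int32(869), [280.0, 236.0], [251, 193, 49, 79]), (np.int32(276), [226.0, 260.0], [215, 245, 35, 35])]
nose expected [np.float64(250.59391879174848), np.float64(195.19507193618423)] tray back wall [np.float64(248.3280268191146), np.float64(195.30838503359507)]
scene [(np.int32(585), [194.0, 271.0], [190, 230, 12, 72]), (np.int32(1410), [296.0, 250.0], [270, 230, 54, 45]), (np.int32(299), [244.0, 287.0], [229, 276, 27, 20]), (np.int32(447), [280.0, 289.0], [262, 278, 35, 24])]
```

```bash
python3 steer.py '[0, 0, -0.005, 0, 0, 0, 0, -0.012, 0, 0, 0, 0, -0.022, 0, 0, 0, 0, -0.032, 0, 0, 0, 0, -0.045, 0, 0, 0, 0, -0.058, 0, 0, 0, 0, -0.07, 0, 0, 0, 0, -0.08, 0, 0]'; python3 steer.py '[0, 0, -0.004, 0, 0, 0, 0, -0.004, 0, 0, 0, 0, -0.004, 0, 0]';python3 - <<'E'
from h import *
o=env.get_obs();p=o["tool_pos"];print(p,o["force"],o["wrist_torque"])
c=cam();g=c["color"];m=(g.max(2)<62).astype(np.uint8);k=np.zeros_like(m);k[165:240,225:285]=1;m&=k
_,_,s,ce=cv2.connectedComponentsWithStats(m)
a=np.radians(7.1)
zp=p[2]-.0442
for i in range(1,len(s)):
    if s[i,4]>25:
        l,t,w,h=s[i,:4];P=[ray(c,u,v,zp+.028)[:2]-p[:2] for u,v in((l,t),(l+w,t),(l,t+h),(l+w,t+h))]
        print(s[i],[((q[0]*np.cos(a)+q[1]*np.sin(a)-.054)*1000).round(),((-q[0]*np.sin(a)+q[1]*np.cos(a))*1000).round()] if 0 else [(round(1000*(q[0]*np.cos(a)+q[1]*np.sin(a)-.054)),round(1000*(-q[0]*np.sin(a)+q[1]*np.cos(a)))) for q in P])
cc=g[195:232,228:275];t=((cc.max(2)<50)&(cc.min(2)<45)).sum();print("dark px in tray area",t)
E
```

```text
time_s: 11.13
tool_pos: [0.5331, 0.2646, 0.1677]
tool_rot: [-180.0, -0.1, 7.1]
force: [0.1, -0.2, -5.0]
grip_width: 0.0232
grasp_force: 59.8
time_s: 11.38
tool_pos: [0.5325, 0.2641, 0.1695]
tool_rot: [180.0, 0.0, 7.1]
force: [0.2, 0.5, -4.5]
grip_width: 0.0236
grasp_force: 59.8
[0.53248732 0.26410901 0.16946697] [ 0.15905403  0.48292601 -4.5231264 ] [-0.01833891  0.32135582 -0.02241575]
[232 165  12  10  84] [(149, 24), (146, -4), (124, 27), (121, -2)]
[225 168  41  41 488] [(144, 42), (131, -56), (42, 51), (30, -46)]
[249 192  36  48 711] [(77, -10), (66, -95), (-40, 2), (-51, -82)]
dark px in tray area 340
```

```bash
python3 steer.py '[-0.001, 0.005, 0, 0, 0, -0.003, 0.015, 0, 0, 0, -0.006, 0.03, -0.001, 0, 0, -0.009, 0.047, -0.002, 0.2, 0, -0.013, 0.064, -0.003, 0.3, 0, -0.016, 0.081, -0.004, 0.4, 0, -0.02, 0.098, -0.005, 0.5, 0, -0.023, 0.115, -0.006, 0.6, 0]'
python3 steer.py '[-0.003, 0.017, 0, 0, 0, -0.007, 0.034, 0, 0, 0, -0.01, 0.051, 0, 0, 0, -0.014, 0.068, 0, 0, 0, -0.017, 0.085, 0, 0, 0, -0.02, 0.102, 0, 0, 0, -0.024, 0.119, 0, 0, 0, -0.027, 0.136, 0, 0, 0]'
python3 - <<'E'
from h import *
o=env.get_obs();print(o["force"],o["wrist_torque"])
c=cam();g=c["color"][185:272,218:288];_,_,s,ce=cv2.connectedComponentsWithStats((g.max(2)<50).astype(np.uint8))
print("tray dark",[(x[4],e.round()) for x,e in zip(s[1:],ce[1:]) if x[4]>20])
E
python3 d.py 0.491 -0.2936 0.18 5.49
```

```text
time_s: 12.1
tool_pos: [0.5233, 0.1451, 0.175]
tool_rot: [179.9, 0.1, 6.5]
force: [0.5, 0.2, -4.5]
grip_width: 0.0235
grasp_force: 59.8
time_s: 12.77
tool_pos: [0.5117, 0.0071, 0.1751]
tool_rot: [180.0, 0.1, 6.5]
force: [-0.2, 0.7, -3.3]
grip_width: 0.0233
grasp_force: 59.8
[-0.17439392  0.68680395 -3.34907617] [-0.07578394  0.26513519 -0.0176746 ]
tray dark [(np.int32(319), array([17., 34.])), (np.int32(26), array([62., 42.]))]
delta [-0.0525  0.2919 -0.0039] turn 0.72 | [0.5116 0.0023 0.1749] [1.7978e+02 1.3000e-01 6.2100e+00] [-0.4 -4.5 -4.9] 12.82
```

Run:
```python
from h import *
c=cam();cv2.imwrite("pics/top5.png",c["color"])
for f in("pics/top0.png","pics/top5.png"):
    g=cv2.imread(f)[185:272,218:288].astype(int);m=((g.max(2)<60)&(g.max(2)-g.min(2)<14)).astype(np.uint8)
    _,_,s,ce=cv2.connectedComponentsWithStats(m);print(f,[(x.tolist(),(e+[218,185]).round().tolist()) for x,e in zip(s[1:],ce[1:]) if x[4]>15])
g=cv2.imread("pics/top5.png")
for v in range(196,236,4):print(v,[g[v,u].tolist() for u in range(226,280,6)])
o=env.get_obs();print(o["force"],o["time_s"])
```

```text
pics/top0.png [([59, 10, 3, 26, 26], [278.0, 208.0]), ([9, 13, 16, 3, 23], [235.0, 199.0]), ([37, 13, 14, 14, 150], [261.0, 205.0]), ([18, 17, 14, 14, 148], [242.0, 209.0]), ([5, 18, 4, 31, 40], [224.0, 218.0]), ([19, 32, 14, 14, 151], [244.0, 223.0]), ([37, 32, 14, 14, 147], [262.0, 223.0]), ([62, 37, 3, 27, 27], [281.0, 235.0]), ([8, 50, 3, 22, 31], [227.0, 246.0])]
pics/top5.png [([4, 15, 4, 10, 16], [223.0, 204.0]), ([60, 19, 4, 36, 36], [280.0, 222.0]), ([6, 30, 4, 30, 37], [225.0, 230.0])]
196 [[102, 117, 122], [98, 119, 102], [70, 92, 56], [45, 59, 33], [27, 34, 20], [24, 30, 17], [25, 32, 19], [38, 48, 29], [71, 93, 57]]
200 [[31, 40, 26], [24, 32, 18], [47, 61, 37], [73, 96, 57], [79, 102, 61], [78, 102, 62], [76, 99, 62], [77, 100, 61], [77, 101, 62]]
204 [[56, 74, 45], [77, 101, 61], [77, 101, 62], [76, 99, 59], [78, 101, 62], [76, 100, 61], [76, 98, 61], [77, 101, 62], [77, 100, 61]]
208 [[38, 51, 31], [78, 102, 62], [76, 99, 59], [75, 98, 59], [76, 99, 61], [79, 102, 62], [76, 99, 62], [77, 100, 61], [78, 102, 62]]
212 [[34, 45, 26], [78, 102, 62], [76, 100, 61], [76, 99, 61], [76, 100, 60], [77, 101, 62], [78, 103, 63], [77, 102, 62], [77, 101, 61]]
216 [[36, 47, 28], [78, 102, 61], [75, 99, 57], [76, 101, 61], [76, 100, 62], [78, 101, 62], [77, 100, 62], [77, 101, 61], [76, 100, 60]]
220 [[59, 77, 47], [77, 100, 61], [77, 101, 61], [78, 101, 62], [78, 101, 61], [77, 101, 62], [78, 102, 62], [78, 102, 62], [77, 100, 59]]
224 [[30, 39, 24], [77, 99, 61], [76, 100, 62], [78, 100, 62], [78, 102, 61], [78, 103, 62], [77, 101, 61], [78, 102, 63], [77, 100, 61]]
228 [[26, 33, 19], [77, 101, 61], [77, 101, 60], [77, 101, 61], [77, 101, 61], [77, 101, 61], [79, 102, 62], [77, 103, 63], [77, 101, 61]]
232 [[29, 37, 22], [78, 102, 63], [76, 102, 60], [78, 102, 60], [76, 100, 60], [77, 103, 62], [79, 105, 62], [77, 101, 61], [79, 103, 61]]
[ 0.33686721 -0.82935573 -4.10670559] 12.8667
```

The tray is empty, so all four knobs are in the scoop. On to the box.

```bash
python3 d.py 0.491 -0.2936 0.18 5.49; python3 steer.py '[-0.001, 0.005, 0, 0, 0, -0.003, 0.015, 0, 0, 0, -0.005, 0.03, 0, 0, 0, -0.008, 0.047, 0, 0.2, 0, -0.011, 0.064, -0.001, 0.3, 0, -0.014, 0.081, -0.002, 0.4, 0, -0.017, 0.098, -0.003, 0.5, 0, -0.02, 0.115, -0.004, 0.7, 0]'
python3 steer.py '[-0.003, 0.017, 0, 0, 0, -0.006, 0.034, 0, 0, 0, -0.009, 0.051, 0, 0, 0, -0.012, 0.068, 0, 0, 0, -0.015, 0.085, 0, 0, 0, -0.018, 0.102, 0, 0, 0, -0.021, 0.117, 0, 0, 0, -0.024, 0.13, 0, 0, 0]'
python3 d.py 0.491 -0.2936 0.18 5.49
```

```text
delta [-0.0527  0.2936 -0.0042] turn 0.69 | [0.5118 0.0039 0.1749] [1.7984e+02 1.1000e-01 6.1800e+00] [ 0.3 -0.8 -4.1] 12.87
time_s: 13.53
tool_pos: [0.5057, -0.1083, 0.1795]
tool_rot: [180.0, 0.0, 5.9]
force: [1.2, 0.3, -3.9]
grip_width: 0.0233
grasp_force: 59.8
time_s: 14.2
tool_pos: [0.4949, -0.2406, 0.1793]
tool_rot: [180.0, 0.0, 5.9]
force: [1.0, -0.4, -3.5]
grip_width: 0.0232
grasp_force: 59.8
delta [-0.0093  0.0523 -0.0007] turn 0.36 | [ 0.4949 -0.2406  0.1793] [1.7998e+02 3.0000e-02 5.8500e+00] [ 1.  -0.4 -3.5] 14.2
```

```bash
python3 steer.py '[-0.002, 0.012, 0, 0, 0, -0.004, 0.022, 0, 0.2, 0, -0.006, 0.031, 0, 0.3, 0, -0.007, 0.038, 0, 0.4, 0, -0.008, 0.043, 0, 0.4, 0, -0.009, 0.045, 0, 0.4, 0, -0.009, 0.045, 0, 0.4, 0, -0.009, 0.045, 0, 0.4, 0]'
python3 d.py 0.491 -0.2936 0.18 5.49
python3 - <<'E'
from h import *
o=env.get_obs();print(o["force"],o["wrist_torque"]);c=cam("scene");crop(c,250,80,450,230,4,"pics/box1.png")
E
```

```text
time_s: 14.87
tool_pos: [0.4911, -0.2843, 0.1795]
tool_rot: [-180.0, -0.0, 5.5]
force: [0.1, -0.1, -3.7]
grip_width: 0.0232
grasp_force: 59.8
delta [-0.001   0.0092 -0.0005] turn -0.01 | [ 0.4911 -0.2843  0.1795] [-179.98   -0.      5.48] [ 0.1 -0.1 -3.7] 14.87
[ 0.07709372 -0.08786347 -3.70852787] [ 0.0178043   0.34553635 -0.0291376 ]
```

```bash
python3 steer.py '[0, 0.004, 0, 0, 0, 0, 0.008, 0, 0, 0, 0, 0.009, 0, 0, 0, 0, 0.009, 0, 0, 0]' 40|tail -3; T='from cell import env;o=env.get_obs();print(o["wrist_torque"].round(3),o["force"].round(1),o["time_s"])'; python3 -c "$T"
python3 steer.py '[0, 0, 0, 0, 0, 0, 0, 0, 0, 0, 0, 0, 0, 0, 0]' 28|tail -1;python3 -c "$T"
python3 steer.py '[0, 0, 0, 0, 0, 0, 0, 0, 0, 0, 0, 0, 0, 0, 0]' 20|tail -1;python3 -c "$T"
python3 steer.py '[0, 0, 0, 0, 0, 0, 0, 0, 0, 0, 0, 0, 0, 0, 0]' 15|tail -1;python3 -c "$T"
```

```text
force: [0.1, -0.7, -4.0]
grip_width: 0.0239
grasp_force: 39.8
[-0.03   0.281 -0.025] [ 0.1 -0.7 -4. ] 15.25
grasp_force: 28.0
[ 0.025  0.329 -0.001] [ 1.2 -0.1 -3.7] 15.5
grasp_force: 20.0
[ 0.014  0.408 -0.028] [-0.8  0.1 -2.8] 15.75
grasp_force: 15.0
[ 0.014  0.124 -0.015] [ 1.   0.1 -3.2] 16.0
```

```bash
T='from cell import env;o=env.get_obs();print(o["wrist_torque"].round(3),o["force"].round(1),o["time_s"])'; for i in 1 2; do python3 -c "$T"; python3 steer.py '[0, 0, 0, 0, 0, 0, 0, 0, 0, 0]' 15|tail -1;done;python3 -c "$T"
python3 - <<'E'
from h import *
c=cam();cv2.imwrite("pics/top6.png",c["color"]);g=c["color"].astype(int);m=((g.max(2)<60)&(g.max(2)-g.min(2)<14)).astype(np.uint8);m[:160]=0;m[:, :420]=0;m[270:]=0;m[:,525:]=0
_,_,s,ce=cv2.connectedComponentsWithStats(m);print([(x.tolist(),e.round().tolist()) for x,e in zip(s[1:],ce[1:]) if x[4]>15])
p=env.get_obs()["tool_pos"];print("tcp px",pix(c,p))
w=((g.min(2)>130)&(g.max(2)-g.min(2)<40)).astype(np.uint8);w[:160]=0;w[:,:425]=0;w[275:]=0;w[:,530:]=0
_,_,s,ce=cv2.connectedComponentsWithStats(w);print("white",[(x.tolist(),e.round().tolist()) for x,e in zip(s[1:],ce[1:]) if x[4]>60])
E
```

```text
[ 0.014  0.124 -0.015] [ 1.   0.1 -3.2] 16.0
grasp_force: 15.0
[ 0.025  0.08  -0.002] [-0.3  0.1 -2.4] 16.1667
grasp_force: 15.0
[ 0.033  0.146 -0.019] [ 0.2 -0.9 -2. ] 16.3333
[([420, 160, 7, 16, 77], [423.0, 166.0]), ([469, 207, 14, 14, 148], [476.0, 213.0]), ([441, 210, 24, 17, 279], [453.0, 218.0]), ([459, 218, 66, 52, 2177], [496.0, 252.0])]
tcp px [np.float64(492.0031357959024), np.float64(260.5573771798348)]
white [([427, 160, 58, 10, 299], [448.0, 163.0]), ([454, 229, 29, 15, 242], [469.0, 235.0])]
```

```bash
python3 steer.py '[0, 0, 0, 0, 0, 0, 0, -0.02, 0, 0, 0, 0, -0.05, 0, 0, 0, 0, -0.08, 0, 0, -0.01, -0.01, -0.1, 0, 0, -0.03, -0.04, -0.1, 0, 0, -0.04, -0.08, -0.1, 0, 0, -0.05, -0.12, -0.1, 0, 0]' 60; python3 steer.py '[0, -0.04, 0, 0, 0, 0, -0.08, 0, 0, 0, 0, -0.08, 0, 0, 0, 0, -0.08, 0, 0, 0]'
python3 - <<'E'
from h import *
print(env.get_obs()["force"])
c=cam();cv2.imwrite("pics/top7.png",c["color"]);g=c["color"].astype(int);m=((g.max(2)<60)&(g.max(2)-g.min(2)<14)).astype(np.uint8);m[:160]=0;m[:, :420]=0;m[270:]=0;m[:,525:]=0
_,_,s,ce=cv2.connectedComponentsWithStats(m);print([(x.tolist(),e.round().tolist()) for x,e in zip(s[1:],ce[1:]) if x[4]>15])
g=env.read_camera("scene");crop(g,230,30,470,210,3,"pics/scene7.png")
E
```

```text
time_s: 17.05
tool_pos: [0.4298, -0.1786, 0.2798]
tool_rot: [180.0, -0.0, 5.3]
force: [1.3, 1.1, -2.3]
grip_width: 0.0236
grasp_force: 60.0
time_s: 17.38
tool_pos: [0.4232, -0.097, 0.2802]
tool_rot: [179.9, -0.1, 5.8]
force: [0.1, -0.9, -3.8]
grip_width: 0.0235
grasp_force: 60.0
[ 0.05436694 -0.90831664 -3.80782873]
[([420, 160, 7, 16, 76], [423.0, 166.0]), ([469, 207, 14, 14, 148], [476.0, 213.0]), ([441, 210, 24, 17, 282], [453.0, 218.0]), ([420, 228, 23, 42, 322], [428.0, 252.0]), ([475, 237, 14, 33, 89], [484.0, 246.0])]
```

Run:
```python
import cv2,numpy as np
a=cv2.imread("pics/top7.png")[160:300,360:530];a=cv2.resize(a,(480,395),interpolation=3)
b=cv2.imread("pics/scene7.png")[:, 60:380]
b=cv2.resize(b,None,fx=1,fy=1);H=max(a.shape[0],b.shape[0]);P=lambda i:cv2.copyMakeBorder(i,0,H-i.shape[0],0,0,0)
cv2.imwrite("pics/comb.png",np.hstack([P(a),P(b)]))
```

```text
(no output)
```

View pics/comb.png

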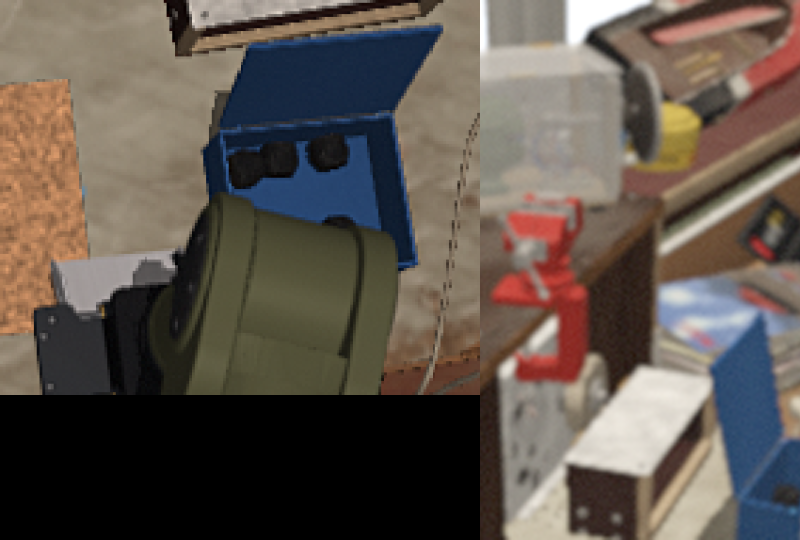

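The composite shows three knobs in the box at top px ≈(446,219), (458,217), (475,213), and the fourth half hidden by the arm at ≈(480,238), also in the box. The scoop hangs nose-down with its front edge from ≈(378,253) to (422,249). I'll work out its droop from that edge.

Run:
```python
from h import *
from scipy.spatial.transform import Rotation as R
c=cam();o=env.get_obs();p=o["tool_pos"];print(p,o["tool_rot"],o["time_s"])
g=c["color"].astype(int);w=((g.min(2)>110)&(g.max(2)-g.min(2)<25)).astype(np.uint8);w[:238]=0;w[:,:370]=0;w[290:]=0;w[:,425:]=0
_,l,s,ce=cv2.connectedComponentsWithStats(w);i=1+np.argmax(s[1:,4]);print(s[i],[(u,int(np.where(l[:,u]==i)[0].min()),int(np.where(l[:,u]==i)[0].max())) for u in range(s[i,0],s[i,0]+s[i,2],5)])
for th in range(10,80,10):
    r=R.from_euler("zy",[o["tool_rot"][2],th],degrees=True) if 0 else R.from_euler("xyz",[0,th,o["tool_rot"][2]],degrees=True)
    f=lambda x,y,z:np.round(pix(c,p+[0,0,.002]+r.apply([x+.054,y,z-.045])),1).tolist()
    print(th,"noseL",f(.1,.054,0),"noseR",f(.1,-.054,0),"wallL",f(.045,.054,.04),"backTopL",f(-.015,.054,.056))
```

```text
[ 0.42300165 -0.10058695  0.27958254] [ 1.79970990e+02 -6.30009368e-04  5.36001661e+00] 17.5333
[381 248  44  23 450] [(381, 253, 253), (386, 253, 266), (391, 252, 269), (396, 251, 266), (401, 251, 263), (406, 250, 261), (411, 250, 252), (416, 249, 251), (421, 249, 255)]
10 noseL [379.1, 228.6] noseR [426.6, 224.0] wallL [384.0, 245.6] backTopL [388.6, 270.2]
20 noseL [378.7, 236.8] noseR [425.4, 232.4] wallL [383.4, 249.2] backTopL [388.2, 270.5]
30 noseL [378.7, 246.2] noseR [424.7, 241.8] wallL [383.1, 253.9] backTopL [387.8, 271.5]
40 noseL [379.0, 256.5] noseR [424.4, 252.1] wallL [382.9, 259.6] backTopL [387.6, 272.9]
50 noseL [379.6, 267.5] noseR [424.7, 263.2] wallL [383.0, 265.9] backTopL [387.4, 274.8]
60 noseL [380.5, 279.0] noseR [425.4, 274.6] wallL [383.3, 272.8] backTopL [387.4, 277.2]
70 noseL [381.6, 290.7] noseR [426.6, 286.3] wallL [383.8, 280.2] backTopL [387.4, 279.9]
```

Droop ≈ 36°. I'll bring the scoop over the mat, touch the nose down where it lay, and swing the handle back and down with a loosened grip.

```bash
python3 d.py 0.5907 -0.0107 0.15 0; python3 steer.py '[0.03, -0.013, 0.02, 1, 0, 0.065, -0.028, 0.04, 2, 0, 0.1, -0.042, 0.065, 3, 0, 0.135, -0.057, 0.09, 4.2, 0, 0.175, -0.073, 0.12, 5.4, 0, 0.175, -0.073, 0.13, 5.4, 0, 0.175, -0.073, 0.13, 5.4, 0, 0.175, -0.073, 0.13, 5.4, 0]' 60;python3 d.py 0.5907 -0.0107 0.131 -0.2
```

```text
delta [ 0.1754 -0.0739  0.1295] turn 5.36 | [ 0.423  -0.1006  0.2796] [179.97  -0.     5.36] [ 0.4  0.1 -3.1] 17.53
time_s: 18.2
tool_pos: [0.5896, -0.011, 0.1467]
tool_rot: [-179.9, 0.3, -0.0]
force: [-0.8, -0.5, -2.8]
grip_width: 0.0235
grasp_force: 60.0
delta [ 0.0011 -0.0003  0.0157] turn 0.19 | [ 0.5896 -0.011   0.1467] [-1.799e+02  3.100e-01 -1.000e-02] [-0.8 -0.5 -2.8] 18.2
```

```bash
python3 steer.py '[0.001, 0, 0.004, 0, 0, 0.001, 0, 0.008, 0, 0, 0.001, 0, 0.012, 0, 0, 0.001, 0, 0.014, 0, 0, 0.001, 0, 0.014, 0, 0]' 20; python3 steer.py '[0, 0, 0.002, 0, 0, 0, 0, 0.004, 0, 0, 0, 0, 0.004, 0, 0]'|sed -n 2,4p;python3 d.py 0.5907 -0.0107 0.131 -0.2
```

```text
time_s: 18.62
tool_pos: [0.5913, -0.0111, 0.136]
tool_rot: [179.9, -0.1, -0.0]
force: [0.4, -0.5, -1.8]
grip_width: 0.0237
grasp_force: 20.0
tool_pos: [0.5915, -0.0103, 0.1321]
tool_rot: [180.0, -0.0, 0.0]
force: [-1.2, 0.2, 2.6]
delta [-0.0008  0.0004  0.0011] turn 0.24 | [ 0.5915 -0.0103  0.1321] [ 1.7996e+02 -4.0000e-02  4.0000e-02] [-1.2  0.2  2.6] 18.87
```

```bash
python3 steer.py '[-0.008, 0, 0.006, 0, 0, -0.015, 0, 0.012, 0, 0, -0.021, 0, 0.018, 0, 0, -0.026, 0, 0.0245, 0, 0, -0.031, 0, 0.031, 0, 0, -0.036, 0, 0.038, 0, 0, -0.041, 0, 0.045, 0, 0, -0.045, 0, 0.052, 0, 0]' 14;python3 d.py 0.5464 -0.0107 0.079 -0.2
```

```text
time_s: 19.53
tool_pos: [0.5459, -0.0103, 0.0787]
tool_rot: [180.0, -0.0, 0.0]
force: [0.8, 0.5, -0.7]
grip_width: 0.0238
grasp_force: 14.0
delta [ 0.0005  0.0004 -0.0003] turn 0.25 | [ 0.5459 -0.0103  0.0787] [ 1.8e+02 -1.0e-02  5.0e-02] [ 0.8  0.5 -0.7] 19.53
```

```bash
python3 steer.py '[-0.004, 0, 0.007, 0.1, 0, -0.007, 0, 0.015, 0.2, 0, -0.01, 0, 0.023, 0.2, 0, -0.0125, 0, 0.029, 0.2, 0, -0.0125, 0, 0.031, 0.2, 0, -0.0125, 0, 0.031, 0.2, 0]' 14;python3 d.py 0.5337 -0.0107 0.0492 -0.2
python3 - <<'E'
from h import *
from scipy.spatial.transform import Rotation as R
c=cam();o=env.get_obs();p=o["tool_pos"]
g=c["color"].astype(int);w=((g.min(2)>150)&(g.max(2)-g.min(2)<25)).astype(np.uint8);w[:180]=0;w[:,:335]=0;w[255:]=0;w[:,390:]=0
_,l,s,ce=cv2.connectedComponentsWithStats(w);i=1+np.argmax(s[1:,4]);print(s[i])
g=cv2.imread("pics/top0.png").astype(int);w=((g.min(2)>150)&(g.max(2)-g.min(2)<25)).astype(np.uint8);w[:180]=0;w[:,:335]=0;w[255:]=0;w[:,390:]=0
_,l,s,ce=cv2.connectedComponentsWithStats(w);i=1+np.argmax(s[1:,4]);print("orig",s[i])
E
```

```text
time_s: 20.03
tool_pos: [0.533, -0.0102, 0.048]
tool_rot: [180.0, 0.1, -0.2]
force: [1.0, -0.1, -3.7]
grip_width: 0.0238
grasp_force: 14.0
delta [ 0.0007  0.0005 -0.0012] turn 0.05 | [ 0.533  -0.0102  0.048 ] [ 1.7999e+02  1.1000e-01 -1.5000e-01] [ 1.  -0.1 -3.7] 20.03
[343 196  40  39 426]
orig [ 342  197   40   38 1439]
```

```bash
for i in 1 2; do python3 steer.py '[0, 0, 0.001, 0, 0, 0, 0, 0.001, 0, 0, 0, 0, 0.001, 0, 0]' 10|sed -n '2p;4p';done
```

```text
tool_pos: [0.534, -0.0103, 0.0477]
force: [-1.5, -0.6, 0.7]
tool_pos: [0.534, -0.0103, 0.0468]
force: [-3.5, 0.1, 3.9]
```

Resting on the mat now. I'll open the fingers slowly, rise, and compare with the start image.

```bash
python3 steer.py '[0, 0, 0, 0, 0.06, 0, 0, 0, 0, 0.06, 0, 0, 0, 0, 0.06, 0, 0, 0, 0, 0.06, 0, 0, 0, 0, 0.06, 0, 0, 0, 0, 0.06, 0, 0, 0, 0, 0.06]' 10; python3 steer.py '[0, 0, -0.03, 0, 0.06, 0, 0, -0.07, 0, 0.06, 0, 0, -0.11, 0, 0.06, 0, 0, -0.15, 0, 0.06, 0, 0, -0.19, 0, 0.06, 0, 0, -0.23, 0, 0, 0, 0, -0.23, 0, 0, 0, 0, -0.23, 0, 0]' 20
python3 - <<'E'
from h import *
c=cam("scene");cv2.imwrite("pics/s8.png",c["color"])
def st(g):
    g=g[225:275,280:375];o=[]
    k=cv2.cvtColor(g,cv2.COLOR_BGR2HSV);return k,g
a=cv2.imread("pics/scene0.png")[225:278,272:375].astype(int);b=c["color"][225:278,272:375].astype(int)
for n,g in(("0",a),("8",b)):
    w=((g.max(2)-g.min(2)<25)&(g.min(2)>90)).astype(np.uint8);_,l,s,ce=cv2.connectedComponentsWithStats(w[8:48,15:70]);i=1+np.argmax(s[1:,4]);print(n,s[i],ce[i].round(1))
print("diff px",(abs(a-b).max(2)>40).sum())
E
```

```text
time_s: 21.17
tool_pos: [0.5339, -0.0103, 0.0465]
tool_rot: [180.0, -0.0, -0.2]
force: [0.6, -0.2, 0.4]
grip_width: 0.0576
grasp_force: 0.0
time_s: 21.83
tool_pos: [0.5354, -0.0101, 0.2793]
tool_rot: [179.9, -0.3, -0.2]
force: [-0.7, 0.6, -0.7]
grip_width: 0.0474
grasp_force: 0.0
0 [  0   0  52  29 965] [24.9 12.3]
8 [  0   0  55  29 950] [24.5 12. ]
diff px 976
```

Run:
```python
from h import *
c=cam()
for n,u,v,zs in(("block front bottom L",423,178,[0]),("R",516,163,[0]),("block top front L",423,172,[.06,.1]),("block top rear",470,125,[.08,.1]),("hutch top front edge",390,118,[.2,.3,.4]),("leg bottom",372,150,[0]),("vise",420,128,[.1,.3])):
    print(n,[ray(c,u,v,z).round(3).tolist() for z in zs])
s=cam("scene")
# heights in scene image: block (front-left-bottom corner, top) from crop lift2 (scale4, off 240,130): bottom (160,305)->top (158,225)
for z in(0,.05,.07,.09,.11):print(z,"blk L bottom/top",ray(s,240+160/4,130+305/4,0)[:2].round(3),ray(s,240+158/4,130+222/4,z)[:2].round(3))
print("hutch corner bottom",ray(s,240+75/4,130+380/4,0).round(3))
for z in(.2,.25,.3,.35):print(z,ray(s,199,195,z).round(3),ray(c,222,139,z).round(3))
```

```text
block front bottom L [[0.744, -0.179, 0.0]]
R [[0.786, -0.436, 0.0]]
block top front L [[0.742, -0.168, 0.06], [0.729, -0.16, 0.1]]
block top rear [[0.863, -0.292, 0.08], [0.855, -0.285, 0.1]]
hutch top front edge [[0.83, -0.066, 0.2], [0.786, -0.053, 0.3], [0.742, -0.039, 0.4]]
leg bottom [[0.825, -0.042, 0.0]]
vise [[0.847, -0.156, 0.1], [0.763, -0.117, 0.3]]
0 blk L bottom/top [ 0.824 -0.167] [ 0.899 -0.289]
0.05 blk L bottom/top [ 0.824 -0.167] [ 0.849 -0.207]
0.07 blk L bottom/top [ 0.824 -0.167] [ 0.829 -0.174]
0.09 blk L bottom/top [ 0.824 -0.167] [ 0.81  -0.141]
0.11 blk L bottom/top [ 0.824 -0.167] [ 0.79  -0.108]
hutch corner bottom [ 0.822 -0.038  0.   ]
0.2 [0.846 0.182 0.2  ] [0.779 0.33  0.2  ]
0.25 [0.784 0.253 0.25 ] [0.76  0.319 0.25 ]
0.3 [0.722 0.323 0.3  ] [0.74  0.308 0.3  ]
0.35 [0.66  0.393 0.35 ] [0.72  0.297 0.35 ]
```

```bash
python3 d.py 0.728 -0.301 0.27 5.49; python3 steer.py '[0.02, 0.03, 0.01, -1, 0, 0.04, 0.07, 0.01, -2, 0, 0.06, 0.11, 0.01, -3, 0, 0.08, 0.15, 0.01, -4, 0, 0.1, 0.19, 0.01, -5, 0, 0.12, 0.23, 0.01, -5.7, 0, 0.15, 0.26, 0.01, -5.7, 0, 0.18, 0.28, 0.01, -5.7, 0]'; python3 d.py 0.728 -0.301 0.27 5.49
```

```text
delta [0.1958 0.2901 0.0045] turn -5.65 | [ 0.533  -0.0104  0.275 ] [-1.8e+02  1.4e-01 -1.6e-01] [-0.4 -0.4 -0.5] 21.98
time_s: 22.65
tool_pos: [0.7044, -0.2897, 0.264]
tool_rot: [179.9, 0.3, 5.3]
force: [0.8, -0.4, 1.2]
grip_width: 0.0005
grasp_force: 0.0
delta [ 0.0224  0.0134 -0.0061] turn -0.2 | [ 0.7044 -0.2897  0.264 ] [179.93   0.27   5.29] [ 0.8 -0.4  1.2] 22.65
```

```bash
python3 steer.py '[0.012, 0.006, 0, 0, 0, 0.022, 0.013, 0, 0, 0, 0.022, 0.013, 0, 0, 0, 0.022, 0.013, 0, 0, 0]'; python3 d.py 0.728 -0.301 0.19 5.49; python3 steer.py '[0, 0, 0.02, 0, 0, 0, 0, 0.04, 0, 0, 0, 0, 0.06, 0, 0, 0, 0, 0.075, 0, 0, 0, 0, 0.075, 0, 0, 0, 0, 0.075, 0, 0]'; python3 d.py 0.728 -0.301 0.19 5.49
```

```text
time_s: 22.98
tool_pos: [0.7285, -0.295, 0.2633]
tool_rot: [-179.9, 0.2, 5.6]
force: [0.0, 0.2, 0.0]
grip_width: 0.0004
grasp_force: 0.0
delta [-0.0008  0.0061  0.0733] turn 0.09 | [ 0.7285 -0.295   0.2633] [-179.86    0.22    5.58] [0.  0.2 0. ] 22.98
time_s: 23.48
tool_pos: [0.7276, -0.2951, 0.1908]
tool_rot: [-180.0, 0.1, 5.6]
force: [-0.6, -0.7, -0.2]
grip_width: 0.0007
grasp_force: 0.0
delta [-0.0002  0.006   0.0008] turn 0.09 | [ 0.7276 -0.2951  0.1908] [-1.7996e+02  1.4000e-01  5.5800e+00] [-0.6 -0.7 -0.2] 23.48
```

```bash
python3 steer.py '[-0.015, 0, 0, 0, 0, -0.03, 0, 0, 0, 0, -0.045, 0, 0, 0, 0, -0.06, 0, 0, 0, 0, -0.075, 0, 0, 0, 0, -0.09, 0, 0, 0, 0, -0.105, 0, 0, 0, 0, -0.12, 0, 0, 0, 0]'; python3 steer.py '[-0.012, 0, 0, 0, 0, -0.024, 0, 0, 0, 0, -0.036, 0, 0, 0, 0, -0.036, 0, 0, 0, 0]'; python3 d.py 0.566 -0.31 0.17 5.49
```

```text
time_s: 24.15
tool_pos: [0.6101, -0.3068, 0.1941]
tool_rot: [179.9, -0.2, 5.6]
force: [1.3, 0.3, 0.3]
grip_width: 0.0005
grasp_force: 0.6
time_s: 24.48
tool_pos: [0.5723, -0.3118, 0.194]
tool_rot: [179.8, -0.0, 5.5]
force: [-0.8, -0.0, 0.5]
grip_width: 0.0002
grasp_force: 0.1
delta [-0.0062 -0.0025  0.024 ] turn -0.04 | [ 0.5723 -0.3118  0.194 ] [ 1.7981e+02 -4.0000e-02  5.4500e+00] [-0.8 -0.   0.5] 24.48
```

```bash
python3 steer.py '[-0.003, 0, 0.012, 0, 0, -0.006, 0, 0.024, 0, 0, -0.01, 0, 0.036, 0, 0, -0.015, 0, 0.048, 0, 0, -0.02, 0, 0.06, 0, 0, -0.024, 0, 0.07, 0, 0, -0.026, 0, 0.08, 0, 0, -0.028, 0, 0.088, 0, 0]'; python3 d.py 0.54 -0.31 0.097 5.49
```

```text
time_s: 25.15
tool_pos: [0.5451, -0.3132, 0.1019]
tool_rot: [-179.9, 0.0, 5.5]
force: [0.7, 0.0, 1.0]
grip_width: 0.0004
grasp_force: 0.3
delta [-0.0048 -0.0036  0.0049] turn 0.05 | [ 0.5451 -0.3132  0.1019] [-1.7995e+02  5.0000e-02  5.5400e+00] [0.7 0.  1. ] 25.15
```

```bash
for i in 1 2 3; do python3 steer.py '[0, 0, 0.001, 0, 0, 0, 0, 0.002, 0, 0, 0, 0, 0.002, 0, 0]'|sed -n '2p;4p';done
```

```text
tool_pos: [0.546, -0.3135, 0.1016]
force: [-1.4, -0.3, -0.9]
tool_pos: [0.5461, -0.3136, 0.0999]
force: [-0.2, 0.1, -0.4]
tool_pos: [0.5461, -0.3136, 0.0989]
force: [-1.1, 1.2, 5.4]
```

```bash
python3 steer.py '[0, 0, 0.001, 0, 0, 0, 0, 0.002, 0, 0, 0, 0, 0.002, 0, 0]'|sed -n '2p;4p'; python3 steer.py '[0, 0, -0.03, 0, 0, 0, 0, -0.07, 0, 0, 0, 0, -0.11, 0, 0, 0, 0, -0.15, 0, 0, 0, 0.03, -0.18, 0, 0, 0, 0.06, -0.2, 0, 0, -0.02, 0.1, -0.2, 0, 0, -0.04, 0.14, -0.2, 0, 0]'; python3 steer.py '[-0.04, 0.02, 0, 0, 0, -0.08, 0.05, 0, 0, 0, -0.1, 0.08, 0, 0, 0, -0.1, 0.12, 0, 0, 0, -0.1, 0.12, 0, 0, 0]'
python3 - <<'E'
from h import *
a=np.radians(5.49);Rm=np.array([[np.cos(a),-np.sin(a)],[np.sin(a),np.cos(a)]]);t=np.array([.5856,-.2845])
c=cam();cv2.imwrite("pics/top9.png",c["color"]);hsv=cv2.cvtColor(c["color"],cv2.COLOR_BGR2HSV);m=cv2.inRange(hsv,(100,120,20),(125,255,255));m[:160]=0;m[275:]=0;m[:,:425]=0;m[:,525:]=0
n,l,s,ce=cv2.connectedComponentsWithStats(m);i=1+np.argmax(s[1:,4]);bp=cv2.boxPoints(cv2.minAreaRect(np.argwhere(l==i)[:,::-1].astype(np.float32)));print(s[i],bp.round(1).tolist())
print("expect lid top px",[np.round(pix(c,[*(Rm@q+t),.081]),1).tolist() for q in((.07,.08),(.07,-.08),(-.07,-.08),(-.07,.08))])
for q in((.03,0),(0,.03),(-.03,0),(.06,-.04)):
    u,v=np.round(pix(c,[*(Rm@q+t),.081])).astype(int);print(c["color"][v,u])
# scoop / others vs start
A=cv2.imread("pics/top0.png").astype(int);B=c["color"].astype(int);D=(abs(A-B).max(2)>45).astype(np.uint8)
n,l,s,ce=cv2.connectedComponentsWithStats(D);print("diffs",[(x.tolist(),) for x in s[1:] if x[4]>25])
C=cam("scene")["color"].astype(int);D=(abs(cv2.imread("pics/scene0.png").astype(int)-C).max(2)>45).astype(np.uint8)
n,l,s,ce=cv2.connectedComponentsWithStats(D);print("scene",[(x.tolist(),) for x in s[1:] if x[4]>25])
E
```

```text
tool_pos: [0.5462, -0.3136, 0.0988]
force: [-6.3, 2.2, 16.3]
time_s: 26.82
tool_pos: [0.5232, -0.4514, 0.2981]
tool_rot: [179.8, -0.2, 5.7]
force: [-0.0, -0.5, 0.1]
grip_width: 0.0004
grasp_force: 0.0
time_s: 27.23
tool_pos: [0.4271, -0.5891, 0.2917]
tool_rot: [179.9, 0.3, 4.8]
force: [-2.4, 0.0, -1.6]
grip_width: 0.0005
grasp_force: 0.0
[ 432  200   77   64 3950] [[430.70001220703125, 206.60000610351562], [502.20001220703125, 198.60000610351562], [508.5, 255.8000030517578], [437.1000061035156, 263.79998779296875]]
expect lid top px [[437.9, 205.1], [500.2, 199.1], [509.2, 253.2], [445.7, 259.5]]
[105  65  35]
[105  64  36]
[109  67  38]
[106  65  36]
diffs [([434, 169, 83, 84, 2036],), ([342, 196, 44, 49, 328],), ([255, 198, 14, 14, 157],), ([235, 202, 16, 14, 154],), ([438, 202, 68, 51, 714],), ([237, 217, 15, 14, 153],), ([255, 217, 15, 14, 152],), ([360, 237, 10, 30, 47],), ([359, 246, 10, 24, 56],), ([627, 263, 13, 41, 380],), ([620, 356, 20, 42, 450],), ([418, 407, 7, 8, 36],), ([390, 419, 18, 12, 89],), ([607, 425, 33, 41, 677],), ([408, 462, 16, 6, 57],), ([586, 470, 33, 10, 213],)]
scene [([439, 0, 44, 109, 2299],), ([501, 2, 56, 70, 1839],), ([579, 16, 19, 17, 194],), ([575, 36, 28, 99, 801],), ([485, 73, 43, 66, 1533],), ([322, 135, 29, 80, 1084],), ([632, 165, 7, 9, 49],), ([340, 174, 53, 26, 833],), ([622, 176, 11, 33, 134],), ([508, 285, 7, 12, 46],), ([231, 287, 42, 34, 828],)]
```

The lid is shut, with uniform blue at the expected px. The scoop region in the scene view matches the start, and no bystander has moved. Let it settle and hand in.

```bash
python3 steer.py '[0, 0, 0, 0, 0, 0, 0, 0, 0, 0, 0, 0, 0, 0, 0]' | head -1; python3 -c "
from cell import env
print(env.sign_off())"
```

```text
time_s: 27.58
the job is handed in; nothing more can be done
None
```

The job was handed in at 27.6 s: all four knobs are in the blue box, the scoop is back on the mat as it lay with its pan up, the lid is shut, and the other things on the table have not moved, all by camera checks (the fourth knob was seen only half hidden behind the arm).

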